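# Unhook the bin from the tackle-box

### The arm

A 6-joint arm with a two-finger parallel gripper is mounted at the origin on the work surface. World frame = base frame: x ahead of the robot, y to its left, z up, the work surface at z = 0. Lengths are in m, angles in rad, forces in N, time in s.
With the tool pointing down it reaches from about 0.325 to 0.925 m from the base axis. Payload 3.1 kg.
Tool frame: the origin (TCP) lies midway between the tips of the shut fingers; the grasp point (between the pads) lies 19 mm behind it; z points along the fingers, y is the line along which they close (so a half turn about z gives the same grasp; the last joint's range is limited). The gripper opens to 85 mm and grips with 20 to 120 N. Pads are 22 mm wide; open, the fingers measure 114 mm over their backs; the gripper's body (76 mm by 85 mm) begins 54 mm behind the grasp point. The pads swing forward as they close: fully open they stand 13 mm farther back than shut.
Start: joints at [1.213, 0.217, 1.613, -0, 1.311, -0.112], TCP at [0.152, 0.606, 0.231] pointing down, gripper open.
Joint ranges: [-2.75, 2.75], [-0.78, 2.1], [0.31, 2.55], [-1.13, 4.27], [0.13, 2.63], [-2.58, 2.58]. Speed limits (rad/s): [2.79, 2.79, 3.14, 3.14, 3.14, 3.14].

### API

Orientations are given as [roll, pitch, yaw] about the fixed x, y, z axes, in that order (R = Rz(yaw) Ry(pitch) Rx(roll)).
In Python, from workcell import env, grab_frame, get_calibration gives the robot as it stands.
- The arm moves only by the tool apply_moves, never from a script. Its argument "commands" is a list that holds one entry, the list of rows, each a list of 6 numbers: the shift along the tool's x, y, z in mm, then the turn, a rotation vector about the tool's x, y, z in rad. In form: [[[x, y, z, ax, ay, az], ...]]. A call has 1 to 10 rows; each row shifts and turns the commanded pose from where the row before left it, along the tool's axes as they then stand; what a row does not reach is not made up. A row lasts 1/8 s, in which the tool goes at most 62.5 mm and 10.7 degrees, less where a joint would pass 70% of its speed; a pose out of reach is approached as far as the arm can. A call with a gripper value outside its range is refused whole. "jaw" is the finger opening in mm, from 0 to 85.4, set as the call begins (left out, the last holds). The fingers move at their own pace and stop on an object; "grip_force" is the grip in N (left out, the last holds). Time passes only in rows, so rows that do not move let the fingers close. It gives the time, the measured TCP pose, the force, the opening and the grip force at its end, in the units of the state.
- env.read_state(): the state, without advancing time (a new reading comes with each control period).
- grab_frame(name): name is "side" or "top" or "wrist"; returns (picture, depth): 400x640x3 uint8, blue, green, red; 400x640 float32, m along the optical axis (not along the pixel's ray), 0 where there is no reading.
- get_calibration(name): a dict with "mtx" (3x3 intrinsics, pixels), "distortion" ([k1, k2, p1, p2, k3] as OpenCV has them; the pictures are not rectified), "extrinsics" (4x4, takes a point from camera to world coordinates); the wrist camera has in their place "T_tool_cam" (4x4, takes a point from camera to tool coordinates, whose origin is the TCP and whose axes are the flange's). Camera axes: x right, y up, looking along -z (the intrinsics and any distortion apply to the point x, -y, -z); pixel columns grow to the right and rows downward; lengths in m; the calibration is good to about 2 mm. A picture is of the moment at which its call begins: read the wrist's pose just before it. get_calibration takes no time and is no camera call.
- env.job_done(): hands the job in; it is judged then, once.
The state is a dict: "time_s": time; "joints": joint angles; "joint_vel": joint speeds; "tau": joint torques, N m; "tool_pos": TCP position; "tool_rot": TCP orientation; "wrist_force": force on the tool from outside, world axes, zero at the start; "wrist_torque": the same for the moment, N m; "width": opening from 0.0 (shut) to 1.0 (fully open); "grasp_force": force on a finger pad.
Only numpy, scipy, OpenCV 4.12 (cv2) and the standard library are available. Lean on these libraries where they do the work, as an engineer would, in place of code of your own. Each camera call takes 0.05 s, during which the arm holds its last target. There are 200 camera calls.

### The job

Take the small hook-in bin out of its cradle in the tackle-box: raise its far end so that it leans back over the sill while the toe stays under the lip, slide it back against the sprung backstop until you feel the spring give and the toe comes out from under the lip, then lift it out. Use only gentle force on the box all through, then set the bin down flat in the middle of the silicone tile without dropping it, and leave everything else where it is.

Things in the scene. Friction and masses are not known exactly. Their poses are not given: they have to be found in the camera images.
- box: Dark slate tackle-box, fixed, 300 (x) x 200 (y) mm, origin under its centre; +x is its far end. Rim 85 mm high; inside, a flat deck 60 mm above the bench. Lid (to 225 mm high) and two white cantilever trays (to 156 mm) are swung out on the -y side, all at y below -25 mm. On the deck, centred on y = +45 mm, an aluminium cradle (lip, sill, sprung backstop) holds the bin.
- lip (a point): Nominal lower edge of the cradle's retaining lip: box x -58, y +45, 14 mm above the deck. The lip is 60 mm wide, 5 mm thick, open to +x, 31 mm deep. The real cradle (lip, sill and backstop together) is pinned anywhere within 10 mm either side of nominal along box x: NOT reported, differs each time, does not move. So 5 to 25 mm of the toe are under the lip at the start; pulled straight up, it catches.
- sill (a point): Nominal top of the cradle's sill, middle of its near face, 119 mm beyond the lip's edge towards +x (true place as unknown as the lip's). The sill is 70 mm wide, 12 mm high above the deck, 6 mm thick; it stops a level bin before its toe is free, so the heel must be raised over it.
- backstop (a point): Nominal centre of the backstop's near face, 119 mm beyond the lip's edge (true place as unknown as the lip's). Steel plate 66 mm wide, 14 to 46 mm above the deck, sprung towards +x: 3 N to start, then 6 N per mm, solid after 4 mm. A bin leaning 0.25 rad is free of the lip with it pressed about 1 mm (8 to 10 N); over 18 N between bin and box or cradle is too much.
- bin: Small closed grey plastic bin, loose, 0.13 to 0.25 kg. Origin under the centre of its main part, 86 (x) x 60 (y) x 34 mm high. From its -x face a flat toe sticks out 36 mm. Its heel is the +x face. It stands level on the deck, in line with the box's axes (within 0.01 rad), origin at box x +6, y +45 mm (within 1 mm).
- bin_rib (a point): Top centre of the bin's upright grip rib, straight above the bin's origin: 12 mm thick (x), 44 mm long (y), 30 mm high, from 34 to 64 mm above the bin's underside. Grip it firmly across its thickness (about 60 N).
- bin_mid (a point): Point under the middle of the bin's whole length (122 mm), 18 mm on the -x side of the bin's origin.
- bin_toe (a point): Lower edge of the tip of the bin's toe, 79 mm on the -x side of the bin's origin. The toe is 36 mm long, 40 wide, 5 mm thick, level with the underside. Lean the bin about this edge (heel up); the slot leaves it room for about 0.3 rad.
- tile: Square silicone tile lying fixed on the bench, brownish grey, 160 x 160 x 6 mm, origin under its centre.
- jar: Empty glass baby food jar, open, 58 mm wide, 72 mm high, loose; origin under its centre. Leave alone.
- pliers: Chrome pliers, 168 mm long, 12 mm high, lying loose on the green cutting mat (3 mm thick); origin at the pivot's underside. Leave alone.
- pin_vice: Pin vice, 113 mm long, 12 mm thick, lying loose; origin under its middle. Leave alone.
- spool: White plastic line spool, 52 mm wide, 32 mm high, loose; origin under its centre. Leave alone.
- weight: Dark conical lead-style sinker, 34 mm wide, 38 mm high, standing loose; origin under its centre. Leave alone.
There are look-alikes about, which are no part of the job. Of the things shaped like the bin, the grey one is meant.

How it is judged:
By the outcome, as a careful person would: the job done as asked, in the order asked, and still so for the second after the job is handed in, with the robot touching nothing.
It also fails if it takes over 54 s, if anything falls off the work surface, if the arm or the gripper's body presses on something with over 40 N, if the wrist force passes 120 N, or if a joint passes its speed limit or range.

## Working session

There is one attempt and no reset: what is moved stays moved. The work goes in short steps, Python scripts to look and compute and a tool call to move; the robot and the scene stay as the last step left them, time stands still between calls to the robot, and variables do not carry over. Pictures are saved under pics/ and viewed, at most 12 in all, crops included, and the job is handed in when it is done.

Besides the shell and the picture viewer there is one more tool, called after ">>>" by a JSON object that holds its "op" and its "data", one argument or row to a line. apply_moves: Moves the arm, as the interface text tells. Its arguments: {"type":"object","properties":{"commands":{"type":"array"},"jaw":{"type":"number"},"grip_force":{"type":"number"}},"required":["commands"]}

```bash
mkdir -p pics; ls; python3 - <<'E'
from workcell import env, grab_frame, get_calibration
import cv2,numpy as np
print(env.read_state())
for n in("top","side"):
    p,d=grab_frame(n);cv2.imwrite(f"pics/{n}0.png",p);np.savez(f"{n}0.npz",p=p,d=d)
    c=get_calibration(n);print(n,{k:np.round(v,4).tolist() for k,v in c.items()})
c=get_calibration("wrist");print({k:np.round(v,4).tolist() for k,v in c.items()})
E
```

```text
pics
{'time_s': 0.0, 'joints': array([ 1.21278289e+00,  2.17762450e-01,  1.61497325e+00,  2.32440345e-05,
        1.31131255e+00, -1.12190562e-01]), 'joint_vel': array([ 0.00184858,  0.00090366, -0.00274062,  0.00171658,  0.00040776,
       -0.00040711]), 'tau': array([ 7.53037602e-04, -3.96842229e+01, -3.03854084e+01, -5.07367793e-05,
        9.72248556e-03, -1.69561474e-05]), 'tool_pos': array([0.15176655, 0.60542787, 0.22994272]), 'tool_rot': array([-3.13915501e+00, -2.97226921e-04,  2.89576342e+00]), 'wrist_force': array([ 0.16757269, -0.26968286,  0.53108595]), 'wrist_torque': array([ 0.03523639, -0.04686659, -0.05818756]), 'grasp_force': 0.0, 'width': 1.0005656742482307}
top {'mtx': [[475.5373, 0.0, 315.4843], [0.0, 475.5373, 201.454], [0.0, 0.0, 1.0]], 'distortion': [-0.1406, 0.0, 0.0, 0.0, 0.0], 'extrinsics': [[0.0133, 0.9881, -0.153, 0.3149], [-0.9999, 0.0146, 0.0071, 0.0605], [0.0092, 0.1528, 0.9882, 1.5645], [0.0, 0.0, 0.0, 1.0]]}
side {'mtx': [[507.0974, 0.0, 317.1238], [0.0, 507.0974, 195.833], [0.0, 0.0, 1.0]], 'distortion': [0.0131, 0.0, 0.0, 0.0, 0.0], 'extrinsics': [[-0.9907, 0.1003, -0.0914, 0.3894], [-0.1357, -0.7395, 0.6594, 1.0267], [-0.0014, 0.6657, 0.7462, 1.1657], [0.0, 0.0, 0.0, 1.0]]}
{'mtx': [[343.0303, 0.0, 317.9051], [0.0, 343.0303, 202.9578], [0.0, 0.0, 1.0]], 'distortion': [-0.0378, 0.0, 0.0, 0.0, 0.0], 'T_tool_cam': [[0.0011, 0.9571, 0.2898, 0.0739], [1.0, -0.001, -0.0006, 0.0004], [-0.0003, 0.2898, -0.9571, -0.1425], [0.0, 0.0, 0.0, 1.0]]}
```

View pics/top0.png

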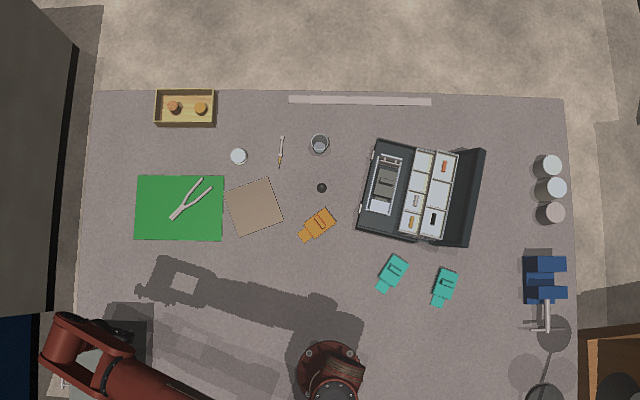

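View pics/side0.png

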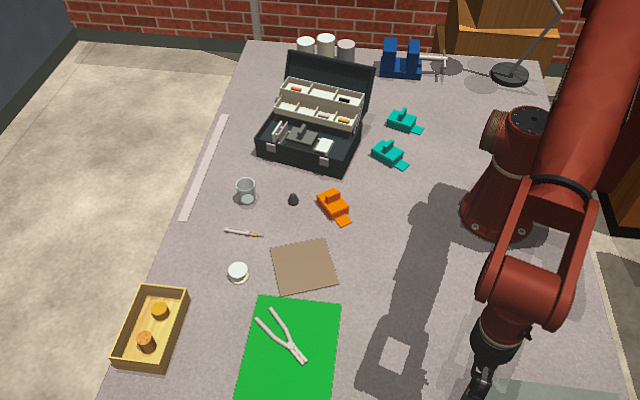

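The top view shows the box at about (410,190), its +x pointing up the image, with the cradle around (383,185). The tile is at (254,207). I'll zoom in on the cradle.

```bash
cat > h.py <<'E'
import numpy as np,cv2
from workcell import get_calibration
def ray(name,px,T=None):
    c=get_calibration(name);E=c["extrinsics"] if T is None else T@c["T_tool_cam"]
    u=cv2.undistortPoints(np.float64(px).reshape(-1,1,2),c["mtx"],np.float64(c["distortion"])).reshape(-1,2)
    d=np.c_[u[:,0],-u[:,1],-np.ones(len(u))]@E[:3,:3].T
    return E[:3,3],d
def plane(name,px,z,T=None):
    o,d=ray(name,px,T);return o+d*((z-o[2])/d[:,2])[:,None]
def pts(name,px,depth,T=None):
    o,d=ray(name,px,T);return o+d*np.float64(depth).reshape(-1,1)
E
python3 - <<'E'
import cv2,numpy as np
from h import *
a=np.load("top0.npz");p=a["p"]
cv2.imwrite("pics/c1.png",cv2.resize(p[125:260,340:500],None,fx=5,fy=4.4,interpolation=cv2.INTER_CUBIC)[:594])
# tile
hsv=cv2.cvtColor(p,cv2.COLOR_BGR2HSV)
print("tile px",hsv[207,254],"bench",hsv[220,110],hsv[160,210])
E
```

```text
tile px [ 14  54 150] bench [ 12  23 146] [ 11  25 141]
```

View pics/c1.png

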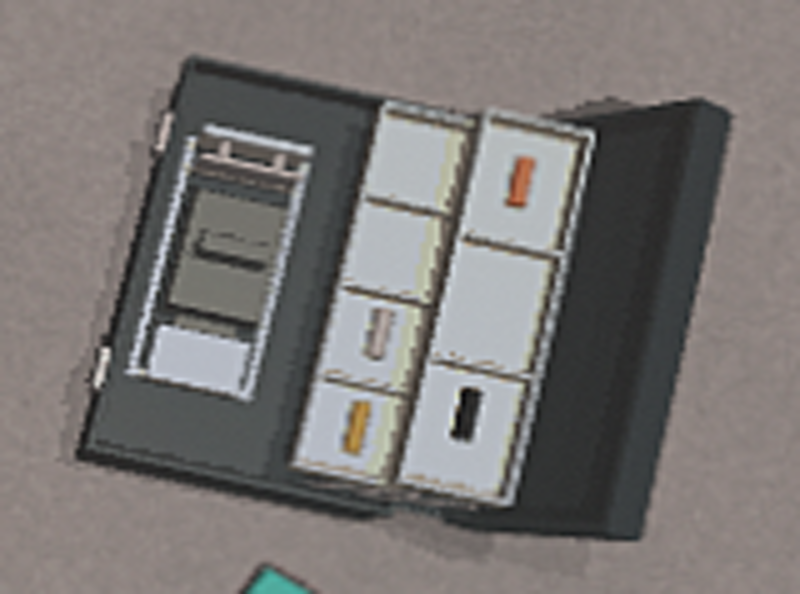

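The crop shows the lip plate (white) at crop (200,358), the bin's rib at (233,243), and the backstop and sill at (252,160). The left rim corners are at (188,62) and (78,455).

```bash
python3 - <<'E'
import cv2,numpy as np
from h import *
a=np.load("top0.npz");p=a["p"];d=a["d"]
c=lambda x,y:(340+x/5,125+y/4.4)
A,B=plane("top",[c(188,62),c(78,455)],.085)
ex=(A-B)/np.linalg.norm(A-B);print("len",np.linalg.norm(A-B),"yaw",np.arctan2(ex[1],ex[0]))
ey=np.array([-ex[1],ex[0],0]);O=(A+B)/2-.1*ey;print("box O",O, "rib exp",O+.006*ex+.045*ey,"rib seen",plane("top",[c(233,240)],.124))
hsv=cv2.cvtColor(p,cv2.COLOR_BGR2HSV)
m=((hsv[...,1]>40)&(hsv[...,1]<75)&(hsv[...,2]>110)).astype(np.uint8);m[:, :222]=0;m[:,290:]=0;m[:170]=0;m[245:]=0
m=cv2.morphologyEx(m,cv2.MORPH_OPEN,np.ones((3,3)))
k=max(cv2.findContours(m,0,2)[0],key=cv2.contourArea);r=cv2.minAreaRect(k);bp=plane("top",cv2.boxPoints(r),.006)
print(r,bp,bp.mean(0),np.linalg.norm(np.diff(bp,axis=0),axis=1))
E
```

```text
len 0.2991316153150229 yaw -0.24143900474962177
box O [ 0.5817667  -0.20958701  0.085     ] rib exp [ 0.59835218 -0.16732684  0.085     ] rib seen [[ 0.60989755 -0.16954955  0.124     ]]
((252.62545776367188, 206.63873291015625), (47.20001983642578, 48.1030387878418), 69.67686462402344) [[0.58055328 0.36216269 0.006     ]
 [0.6394213  0.21277674 0.006     ]
 [0.49132233 0.15431935 0.006     ]
 [0.43372257 0.30162135 0.006     ]] [0.53625487 0.25772003 0.006     ] [0.16056651 0.15921863 0.15816324]
```

```bash
cat >> h.py <<'E'
from scipy.spatial.transform import Rotation as Rn
def cur():
    from workcell import env
    s=env.read_state();T=np.eye(4);T[:3,:3]=Rn.from_euler("xyz",s["tool_rot"]).as_matrix();T[:3,3]=s["tool_pos"];return s,T
def rows(p0,r0,p1,r1,n):
    R0,R1=Rn.from_euler("xyz",r0),Rn.from_euler("xyz",r1);w=(R0.inv()*R1).as_rotvec()/n
    for i in range(n):
        R=R0*Rn.from_rotvec(w*i);print(np.r_[R.inv().apply((np.array(p1)-p0)/n*1000).round(0),w.round(3)].tolist())
E
python3 -c "
from h import *
rows([.152,.605,.29],[np.pi,0,2.896],[.605,-.168,.27],[np.pi,0,1.33],17)"
```

```text
[-37.0, -38.0, 1.0, 0.0, -0.0, 0.092]
[-40.0, -34.0, 1.0, 0.0, -0.0, 0.092]
[-43.0, -30.0, 1.0, 0.0, -0.0, 0.092]
[-46.0, -26.0, 1.0, 0.0, -0.0, 0.092]
[-48.0, -22.0, 1.0, 0.0, -0.0, 0.092]
[-50.0, -17.0, 1.0, 0.0, -0.0, 0.092]
[-51.0, -13.0, 1.0, 0.0, -0.0, 0.092]
[-52.0, -8.0, 1.0, 0.0, -0.0, 0.092]
[-53.0, -3.0, 1.0, 0.0, -0.0, 0.092]
[-53.0, 2.0, 1.0, 0.0, -0.0, 0.092]
[-52.0, 7.0, 1.0, 0.0, -0.0, 0.092]
[-51.0, 11.0, 1.0, 0.0, -0.0, 0.092]
[-50.0, 16.0, 1.0, 0.0, -0.0, 0.092]
[-48.0, 21.0, 1.0, 0.0, -0.0, 0.092]
[-46.0, 25.0, 1.0, 0.0, -0.0, 0.092]
[-44.0, 29.0, 1.0, 0.0, -0.0, 0.092]
[-41.0, 33.0, 1.0, 0.0, -0.0, 0.092]
```

>>> {"op": "apply_moves", "data": {
  "commands": [
    [[0, 0, -30, 0, 0, 0], [0, 0, -30, 0, 0, 0]]
  ]
}}

```text
time_s: 0.35
tool_pos: [0.1518, 0.6054, 0.2904]
tool_rot: [-3.139, -0.0, 2.896]
wrist_force: [-0.1, 0.0, 0.3]
width: 1.001
grasp_force: 0.0
```

>>> {"op": "apply_moves", "data": {
  "commands": [
    [[-37, -38, 1, 0, 0, 0.092], [-40, -34, 1, 0, 0, 0.092], [-43, -30, 1, 0, 0, 0.092], [-46, -26, 1, 0, 0, 0.092], [-48, -22, 1, 0, 0, 0.092], [-50, -17, 1, 0, 0, 0.092], [-51, -13, 1, 0, 0, 0.092], [-52, -8, 1, 0, 0, 0.092], [-53, -3, 1, 0, 0, 0.092], [-53, 2, 1, 0, 0, 0.092]]
  ]
}}

```text
time_s: 1.6
tool_pos: [0.4194, 0.1494, 0.281]
tool_rot: [3.142, -0.0, 1.973]
wrist_force: [0.0, 0.1, 0.0]
width: 1.0
grasp_force: 0.0
```

>>> {"op": "apply_moves", "data": {
  "commands": [
    [[-52, 7, 1, 0, 0, 0.092], [-51, 11, 1, 0, 0, 0.092], [-50, 16, 1, 0, 0, 0.092], [-48, 21, 1, 0, 0, 0.092], [-46, 25, 1, 0, 0, 0.092], [-44, 29, 1, 0, 0, 0.092], [-41, 33, 1, 0, 0, 0.092], [0, 0, 0, 0, 0, 0], [0, 0, 0, 0, 0, 0]]
  ]
}}

```text
time_s: 2.72
tool_pos: [0.605, -0.165, 0.2733]
tool_rot: [-3.139, -0.001, 1.332]
wrist_force: [-0.7, 0.8, 0.1]
width: 1.0
grasp_force: 0.0
```

```bash
python3 - <<'E'
from h import *
from workcell import grab_frame
s,T=cur();p,d=grab_frame("wrist");np.savez("w1.npz",p=p,d=d,T=T);cv2.imwrite("pics/w1.png",p);print(T.round(4),s["joints"].round(3))
E
```

```text
[[ 2.367e-01  9.716e-01 -1.900e-03  6.050e-01]
 [ 9.716e-01 -2.367e-01  1.300e-03 -1.650e-01]
 [ 8.000e-04 -2.100e-03 -1.000e+00  2.733e-01]
 [ 0.000e+00  0.000e+00  0.000e+00  1.000e+00]] [-3.780e-01  1.920e-01  1.563e+00  1.000e-03  1.389e+00 -1.390e-01]
```

View pics/w1.png

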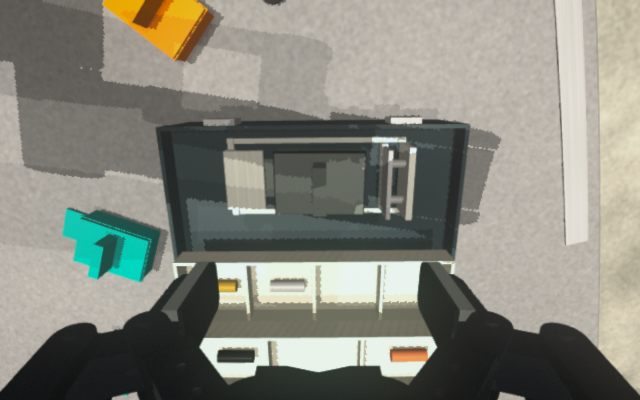

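Wrist view: the bin body spans about (275–366, 152–214), the rib is at (320,172), the lip plate at (223–265), and the sill and backstop at about 383–410. I'll enlarge it with contrast.

```bash
python3 - <<'E'
from h import *
a=np.load("w1.npz");p=a["p"];c=p[115:235,215:425]
c=np.clip(255*(c/255.)**.55,0,255).astype(np.uint8)
c=cv2.resize(c,None,fx=3.8,fy=3.8,interpolation=cv2.INTER_CUBIC);cv2.imwrite("pics/w1c.png",c)
P=lambda px:pts("wrist",px,a["d"][[int(y) for x,y in px],[int(x) for x,y in px]],a["T"])
print(P([(320,170),(320,200),(290,180),(245,180),(350,180),(384,180),(410,180),(240,240)]).round(4))
r=a["d"][180,215:425];print(r.round(3)[::3].tolist())
E
```

```text
[[ 0.6102 -0.15    0.1236]
 [ 0.6039 -0.1762  0.1238]
 [ 0.5786 -0.1584  0.0941]
 [ 0.5326 -0.1506  0.0798]
 [ 0.6346 -0.1719  0.0945]
 [ 0.6667 -0.1801  0.0926]
 [ 0.6893 -0.1834  0.1014]
 [ 0.5008 -0.2195  0.0581]]
[0.36399999260902405, 0.36500000953674316, 0.3659999966621399, 0.36500000953674316, 0.34599998593330383, 0.3449999988079071, 0.34599998593330383, 0.3449999988079071, 0.3449999988079071, 0.34599998593330383, 0.3440000116825104, 0.34599998593330383, 0.3440000116825104, 0.3449999988079071, 0.3440000116825104, 0.3440000116825104, 0.34599998593330383, 0.3610000014305115, 0.35899999737739563, 0.35899999737739563, 0.32899999618530273, 0.33000001311302185, 0.3310000002384186, 0.33000001311302185, 0.3310000002384186, 0.33000001311302185, 0.3310000002384186, 0.33000001311302185, 0.33000001311302185, 0.33000001311302185, 0.32899999618530273, 0.33000001311302185, 0.32899999618530273, 0.29899999499320984, 0.2980000078678131, 0.29899999499320984, 0.30000001192092896, 0.32899999618530273, 0.32899999618530273, 0.32899999618530273, 0.32899999618530273, 0.3310000002384186, 0.3310000002384186, 0.3310000002384186, 0.33000001311302185, 0.32899999618530273, 0.3310000002384186, 0.33000001311302185, 0.32899999618530273, 0.32899999618530273, 0.36399999260902405, 0.3659999966621399, 0.36500000953674316, 0.36399999260902405, 0.3659999966621399, 0.3529999852180481, 0.335999995470047, 0.3199999928474426, 0.3190000057220459, 0.36399999260902405, 0.36399999260902405, 0.35899999737739563, 0.3449999988079071, 0.33399999141693115, 0.32199999690055847, 0.32199999690055847, 0.32100000977516174, 0.3630000054836273, 0.3619999885559082, 0.36399999260902405]
```

View pics/w1c.png

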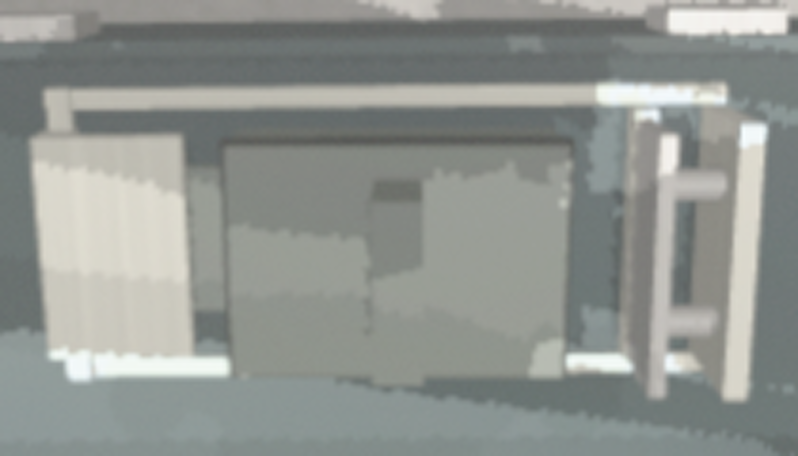

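The crop shows the lip edge at x≈187, the bin top at 222–570, the rib at 370–422 and the backstop top at about 660. The depth data is clean, so I'll segment by height.

```bash
python3 - <<'E'
from h import *
a=np.load("w1.npz");T=a["T"];v,u=np.mgrid[120:250,200:440];px=np.c_[u.ravel(),v.ravel()]
X=pts("wrist",px,a["d"][px[:,1],px[:,0]],T);z=X[:,2]
def rect(m,n):
    im=np.zeros(a["d"].shape,np.uint8);im[px[m,1],px[m,0]]=1
    im=cv2.morphologyEx(im,cv2.MORPH_OPEN,np.ones((3,3)));k,l,st,_=cv2.connectedComponentsWithStats(im);i=1+st[1:,4].argmax()
    m=l[px[:,1],px[:,0]]==i;q=X[m]
    r=cv2.minAreaRect(np.float32(q[:,:2]*1000));print(n,m.sum(),"c",np.round(r[0],1),"sz",np.round(r[1],1),"ang",round(r[2],2),"z",np.median(q[:,2]).round(4));return q
b=rect(abs(z-.094)<.006,"bintop");l=rect((abs(z-.079)<.005),"lip");rib=rect(abs(z-.124)<.006,"rib")
# rim +y edge yaw
A,B=plane("wrist",[(160,127),(467,125)],.085,T);print("rim",A,B,np.linalg.norm(B-A),np.arctan2(*(B-A)[1::-1]))
yaw=-.2405;ex=np.array([np.cos(yaw),np.sin(yaw)]);ey=np.array([-ex[1],ex[0]])
for n,q in(("bin",b),("lip",l),("rib",rib)):
    f=q[:,:2]@np.c_[ex,ey]*1000;print(n,np.percentile(f,[1,50,99],axis=0).round(1).tolist())
E
```

```text
bintop 4928 c [ 604.4 -168.9] sz [61.3 89.1] ang 76.42 z 0.0937
lip 2217 c [ 531.8 -151.1] sz [59.3 39.5] ang 76.55 z 0.0788
rib 675 c [ 604.3 -168.4] sz [44.2 11.6] ang 76.72 z 0.1237
rim [ 0.46993781 -0.08079259  0.085     ] [ 0.7545234  -0.14788332  0.085     ] 0.2923869397226843 -0.23152153949624416
bin [[583.5, -49.4], [627.5, -17.1], [671.1, 10.3]]
lip [[533.5, -49.3], [552.6, -18.7], [571.4, 9.3]]
rib [[621.4, -41.4], [627.5, -18.8], [633.0, 2.2]]
```

>>> {"op": "apply_moves", "data": {
  "commands": [
    [[-3.6, 0.3, 40, 0, 0, -0.005], [0, 0, 40, 0, 0, 0], [0, 0, 40, 0, 0, 0], [0, 0, 20, 0, 0, 0], [0, 0, 16, 0, 0, 0], [0, 0, 10, 0, 0, 0], [0, 0, 9, 0, 0, 0], [0, 0, 0, 0, 0, 0], [0, 0, 0, 0, 0, 0]]
  ],
  "jaw": 50
}}

```text
time_s: 3.9
tool_pos: [0.6056, -0.1692, 0.1001]
tool_rot: [3.14, 0.0, 1.337]
wrist_force: [-0.4, -0.2, 0.1]
width: 0.584
grasp_force: 0.0
```

>>> {"op": "apply_moves", "data": {
  "commands": [
    [[0, -1, 2, 0, 0, 0], [0, 0, 0, 0, 0, 0], [0, 0, 0, 0, 0, 0], [0, 0, 0, 0, 0, 0], [0, 0, 0, 0, 0, 0], [0, 0, 0, 0, 0, 0], [0, 0, 0, 0, 0, 0], [0, 0, 0, 0, 0, 0]]
  ],
  "jaw": 8,
  "grip_force": 60
}}

```text
time_s: 4.9
tool_pos: [0.6043, -0.1688, 0.0977]
tool_rot: [3.141, 0.0, 1.337]
wrist_force: [0.3, -0.5, 3.1]
width: 0.13
grasp_force: 60.6
```

```bash
python3 -c "
from h import *
s,T=cur();print(s);from workcell import grab_frame
p,d=grab_frame('wrist');cv2.imwrite('pics/w2.png',p)"
```

```text
{'time_s': 4.9, 'joints': array([-3.84098777e-01,  3.61359366e-01,  1.70106408e+00, -4.81048610e-05,
        1.07855068e+00, -1.50134352e-01]), 'joint_vel': array([ 5.33784447e-05, -1.69556321e-03, -1.17957357e-04,  1.39574448e-03,
        2.11636510e-04, -5.84979268e-04]), 'tau': array([ 1.01916385e-01, -4.03233755e+01, -2.56493640e+01,  4.26659163e-02,
       -5.88907348e-02,  4.33641499e-04]), 'tool_pos': array([ 0.60433238, -0.16876759,  0.0976506 ]), 'tool_rot': array([3.14098743e+00, 1.34444210e-04, 1.33685458e+00]), 'wrist_force': array([ 0.31988424, -0.484589  ,  3.09863004]), 'wrist_torque': array([ 6.13669966e-05,  4.93587978e-02, -1.63331717e-02]), 'grasp_force': 60.620033740997314, 'width': 0.12987026534128082}
```

>>> {"op": "apply_moves", "data": {
  "commands": [
    [[0, 0, -0.8, 0, 0, 0], [0, 0, 0, 0, 0, 0], [0, -0.97, -1.96, -0.025, 0, 0], [0, -0.97, -1.96, -0.025, 0, 0], [0, -0.97, -1.96, -0.025, 0, 0], [0, -0.97, -1.96, -0.025, 0, 0], [0, 0, 0, 0, 0, 0]]
  ]
}}

```text
time_s: 5.82
tool_pos: [0.5993, -0.1675, 0.1058]
tool_rot: [3.042, -0.0, 1.337]
wrist_force: [0.2, -0.3, -1.2]
width: 0.129
grasp_force: 60.0
```

>>> {"op": "apply_moves", "data": {
  "commands": [
    [[0, -0.97, -1.96, -0.025, 0, 0], [0, -0.97, -1.96, -0.025, 0, 0], [0, -0.97, -1.96, -0.025, 0, 0], [0, -0.97, -1.96, -0.025, 0, 0], [0, -0.97, -1.96, -0.025, 0, 0], [0, -0.97, -1.96, -0.025, 0, 0], [0, 0, 0, 0, 0, 0], [0, 0, 0, 0, 0, 0]]
  ]
}}

```text
time_s: 6.82
tool_pos: [0.5927, -0.166, 0.1166]
tool_rot: [2.891, 0.0, 1.337]
wrist_force: [0.6, 0.4, -1.5]
width: 0.128
grasp_force: 60.1
```

```bash
python3 - <<'E'
from h import *
s,T=cur();print(s["wrist_force"],s["tool_rot"],s["tool_pos"])
from workcell import grab_frame
p,d=grab_frame("wrist");cv2.imwrite("pics/w3.png",np.clip(255*(p/255.)**.6,0,255).astype(np.uint8));p,d=grab_frame("side");cv2.imwrite("pics/s3.png",cv2.resize(p[110:190,240:380],None,fx=5,fy=5))
E
```

```text
[ 0.6007933   0.44736969 -1.5462362 ] [2.89125513e+00 9.50273716e-05 1.33676058e+00] [ 0.5927218  -0.16600729  0.1165766 ]
```

View pics/w3.png

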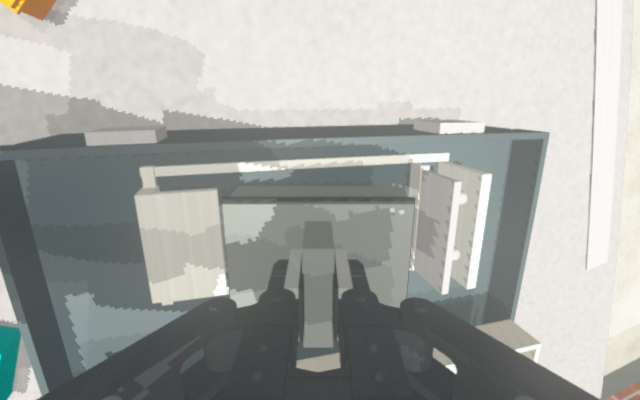

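>>> {"op": "apply_moves", "data": {
  "commands": [
    [[0, 3.88, 0.99, 0, 0, 0], [0, 3.88, 0.99, 0, 0, 0], [0, 3.88, 0.99, 0, 0, 0], [0, 3.88, 0.99, 0, 0, 0], [0, 3.88, 0.99, 0, 0, 0], [0, 0, 0, 0, 0, 0], [0, 0, 0, 0, 0, 0]]
  ]
}}

```text
time_s: 7.8
tool_pos: [0.6119, -0.1705, 0.1163]
tool_rot: [2.892, -0.0, 1.337]
wrist_force: [-0.0, 0.1, -1.6]
width: 0.127
grasp_force: 60.1
```

>>> {"op": "apply_moves", "data": {
  "commands": [
    [[0, 0.97, 0.25, 0, 0, 0], [0, 0.97, 0.25, 0, 0, 0], [0, 0, 0, 0, 0, 0], [0, 0, 0, 0, 0, 0]]
  ]
}}

```text
time_s: 8.3
tool_pos: [0.614, -0.171, 0.1164]
tool_rot: [2.892, -0.0, 1.337]
wrist_force: [-0.3, -0.7, -0.6]
width: 0.131
grasp_force: 60.1
```

>>> {"op": "apply_moves", "data": {
  "commands": [
    [[0, 0.97, 0.25, 0, 0, 0], [0, 0, 0, 0, 0, 0], [0, 0, 0, 0, 0, 0]]
  ]
}}

```text
time_s: 8.68
tool_pos: [0.615, -0.1713, 0.1165]
tool_rot: [2.892, -0.0, 1.337]
wrist_force: [-0.3, 0.0, -1.7]
width: 0.129
grasp_force: 60.1
```

>>> {"op": "apply_moves", "data": {
  "commands": [
    [[0, 0.97, 0.25, 0, 0, 0], [0, 0, 0, 0, 0, 0], [0, 0, 0, 0, 0, 0]]
  ]
}}

```text
time_s: 9.05
tool_pos: [0.616, -0.1715, 0.1164]
tool_rot: [2.892, 0.0, 1.337]
wrist_force: [0.2, 0.2, -0.4]
width: 0.124
grasp_force: 60.1
```

>>> {"op": "apply_moves", "data": {
  "commands": [
    [[0, 0.97, 0.25, 0, 0, 0], [0, 0, 0, 0, 0, 0], [0, 0, 0, 0, 0, 0]]
  ]
}}

```text
time_s: 9.43
tool_pos: [0.6168, -0.1716, 0.1163]
tool_rot: [2.892, -0.0, 1.337]
wrist_force: [-0.5, -0.4, -2.1]
width: 0.125
grasp_force: 60.1
```

>>> {"op": "apply_moves", "data": {
  "commands": [
    [[0, 0.97, 0.25, 0, 0, 0], [0, 0, 0, 0, 0, 0], [0, 0, 0, 0, 0, 0]]
  ]
}}

```text
time_s: 9.8
tool_pos: [0.6172, -0.1717, 0.116]
tool_rot: [2.893, -0.0, 1.337]
wrist_force: [-4.4, 0.9, -0.5]
width: 0.126
grasp_force: 60.4
```

>>> {"op": "apply_moves", "data": {
  "commands": [
    [[0, 0.97, 0.25, 0, 0, 0], [0, 0, 0, 0, 0, 0], [0, 0, 0, 0, 0, 0]]
  ]
}}

```text
time_s: 10.18
tool_pos: [0.6177, -0.1719, 0.1159]
tool_rot: [2.895, -0.0, 1.337]
wrist_force: [-6.4, 0.6, 1.5]
width: 0.13
grasp_force: 60.7
```

>>> {"op": "apply_moves", "data": {
  "commands": [
    [[0, 0.77, 0.2, 0, 0, 0], [0, 0, 0, 0, 0, 0], [0, 0, 0, 0, 0, 0]]
  ]
}}

```text
time_s: 10.55
tool_pos: [0.6181, -0.1719, 0.1159]
tool_rot: [2.896, -0.0, 1.337]
wrist_force: [-8.0, 1.2, 3.3]
width: 0.125
grasp_force: 61.1
```

>>> {"op": "apply_moves", "data": {
  "commands": [
    [[0, 0.8, -0.5, -0.006, 0, 0], [0, 0, 0, 0, 0, 0], [0, 0, 0, 0, 0, 0]]
  ]
}}

```text
time_s: 10.92
tool_pos: [0.618, -0.1719, 0.1158]
tool_rot: [2.892, -0.0, 1.337]
wrist_force: [-8.3, 0.6, 0.7]
width: 0.124
grasp_force: 60.9
```

```bash
python3 - <<'E'
from h import *
s,T=cur();print(s["wrist_force"],s["tool_rot"],s["tool_pos"])
from workcell import grab_frame
p,d=grab_frame("wrist");np.savez("w4.npz",p=p,d=d,T=T);c=np.clip(255*(p/255.)**.6,0,255).astype(np.uint8)[140:320,120:500];cv2.imwrite("pics/w4.png",cv2.resize(c,None,fx=2.1,fy=2.1))
E
```

```text
[-8.31547824  0.64654367  0.71678736] [ 2.89150912e+00 -2.42662378e-04  1.33720133e+00] [ 0.61797607 -0.17191601  0.11584209]
```

View pics/w4.png

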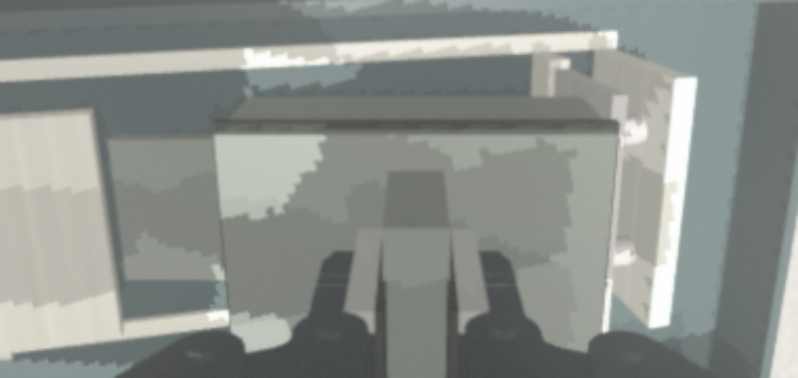

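The bin leans between the lip and backstop. The toe tip shows at crop (110,140) and the lip edge at (100,140). I'll compute the clearance.

```bash
python3 - <<'E'
from h import *
a=np.load("w4.npz");T=a["T"];yaw=-.234;ex=np.array([np.cos(yaw),np.sin(yaw)])
f=lambda x,y,z:(plane("wrist",[(120+x/2.1,140+y/2.1)],z,T)[0,:2]@ex*1000).round(1)
print("lip edge",f(100,140,.079),f(120,290,.079),"toe tip",f(109,140,.065),f(123,275,.065))
t=T[:2,3]@ex*1000;th=.25;print("toe by kin",t-79*np.cos(th)+37.65*np.sin(th)-1.2)
E
```

```text
lip edge 573.3 573.2 toe tip 572.8 571.9
toe by kin 572.5670822088143
```

>>> {"op": "apply_moves", "data": {
  "commands": [
    [[0, 1.2, 0.2, 0, 0, 0], [0, 0, 0, 0, 0, 0], [0, 0, 0, 0, 0, 0]]
  ]
}}

```text
time_s: 11.35
tool_pos: [0.6185, -0.172, 0.1158]
tool_rot: [2.893, -0.0, 1.337]
wrist_force: [-9.6, 0.7, 3.7]
width: 0.126
grasp_force: 61.2
```

>>> {"op": "apply_moves", "data": {
  "commands": [
    [[0, 0.9, -0.1, -0.002, 0, 0], [0, 0, 0, 0, 0, 0], [0, 0, 0, 0, 0, 0]]
  ]
}}

```text
time_s: 11.72
tool_pos: [0.6187, -0.172, 0.1158]
tool_rot: [2.893, -0.0, 1.337]
wrist_force: [-11.1, 2.0, 3.8]
width: 0.126
grasp_force: 61.2
```

>>> {"op": "apply_moves", "data": {
  "commands": [
    [[0, 0.9, -1.0, 0, 0, 0], [0, 0.25, -1.0, 0, 0, 0], [0, 0.25, -1.0, 0, 0, 0], [0, 0.25, -1.0, 0, 0, 0], [0, 0, 0, 0, 0, 0], [0, 0, 0, 0, 0, 0]]
  ]
}}

```text
time_s: 12.48
tool_pos: [0.6181, -0.1716, 0.1176]
tool_rot: [2.896, -0.001, 1.337]
wrist_force: [-6.7, 1.2, -5.1]
width: 0.13
grasp_force: 60.0
```

>>> {"op": "apply_moves", "data": {
  "commands": [
    [[0, 1.0, 0.25, 0, 0, 0], [0, 0.6, 0.15, -0.004, 0, 0], [0, 0, 0, 0, 0, 0], [0, 0, 0, 0, 0, 0]]
  ]
}}

```text
time_s: 12.98
tool_pos: [0.6187, -0.1717, 0.1174]
tool_rot: [2.894, -0.001, 1.338]
wrist_force: [-10.6, 1.9, -1.7]
width: 0.127
grasp_force: 60.5
```

>>> {"op": "apply_moves", "data": {
  "commands": [
    [[0, 0.7, -0.9, 0, 0, 0], [0, 0.6, -0.94, 0, 0, 0], [0, 0.5, -0.94, -0.002, 0, 0], [0, 0.5, -0.94, 0, 0, 0], [0, 0, 0, 0, 0, 0]]
  ]
}}

```text
time_s: 13.6
tool_pos: [0.6187, -0.1714, 0.1198]
tool_rot: [2.896, -0.002, 1.338]
wrist_force: [-9.7, 1.6, -6.6]
width: 0.127
grasp_force: 59.9
```

>>> {"op": "apply_moves", "data": {
  "commands": [
    [[0, 0.8, -0.7, -0.003, 0, 0], [0, 0.6, -0.94, -0.002, 0, 0], [0, 0.5, -0.94, 0, 0, 0], [0, 0, 0, 0, 0, 0]]
  ]
}}

```text
time_s: 14.1
tool_pos: [0.619, -0.1712, 0.122]
tool_rot: [2.893, -0.002, 1.338]
wrist_force: [-10.1, 1.5, -7.0]
width: 0.124
grasp_force: 59.9
```

```bash
python3 - <<'E'
from h import *
s,T=cur();print(s["wrist_force"],s["tool_rot"],s["tool_pos"])
from workcell import grab_frame
p,d=grab_frame("wrist");np.savez("w5.npz",p=p,d=d,T=T);c=np.clip(255*(p/255.)**.6,0,255).astype(np.uint8)[180:300,120:260];cv2.imwrite("pics/w5.png",cv2.resize(c,None,fx=4.5,fy=4.5))
E
```

```text
[-10.0746397    1.50691152  -6.99956922] [ 2.89320437e+00 -2.11837007e-03  1.33791614e+00] [ 0.61898678 -0.17122319  0.12199209]
```

View pics/w5.png

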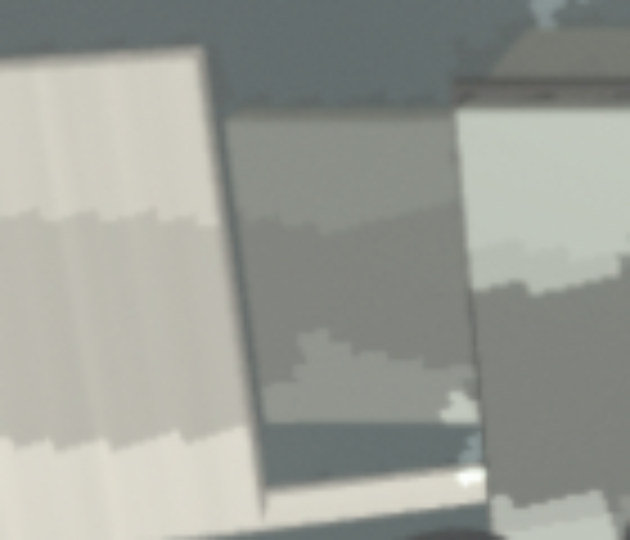

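The toe tip is at crop (227,120) and the lip's top edge at (211,120), with a dark band between them. I'll compute the clearance again.

```bash
python3 - <<'E'
from h import *
a=np.load("w5.npz");T=a["T"];yaw=-.234;ex=np.array([np.cos(yaw),np.sin(yaw)])
f=lambda x,y,z:(plane("wrist",[(120+x/4.5,180+y/4.5)],z,T)[0,:2]@ex*1000).round(1)
print("lip edge",f(211,120,.079),f(248,400,.079),"lip low edge if strip",f(226,120,.074),"toe tip",f(229,120,.071),f(262,410,.071))
t=T[:2,3]@ex*1000;th=np.pi-2.893;print("toe by kin",t-79*np.cos(th)+37.65*np.sin(th)-1.2)
E
```

```text
lip edge 572.5 572.4 lip low edge if strip 573.2 toe tip 573.0 572.4
toe by kin 573.3108259491444
```

>>> {"op": "apply_moves", "data": {
  "commands": [
    [[0, 0.9, -0.4, -0.002, 0, 0], [0, 0.8, -0.7, 0, 0, 0], [0, 0.5, -0.94, 0, 0, 0], [0, 0, 0, 0, 0, 0]]
  ]
}}

```text
time_s: 14.65
tool_pos: [0.6193, -0.1712, 0.1234]
tool_rot: [2.894, -0.002, 1.338]
wrist_force: [-11.5, 2.4, -6.5]
width: 0.13
grasp_force: 60.0
```

>>> {"op": "apply_moves", "data": {
  "commands": [
    [[0, 0.5, -0.94, -0.002, 0, 0], [0, 0.5, -0.94, 0, 0, 0], [0, 0, 0, 0, 0, 0]]
  ]
}}

```text
time_s: 15.02
tool_pos: [0.6194, -0.1711, 0.1252]
tool_rot: [2.893, -0.003, 1.338]
wrist_force: [-11.4, 2.5, -6.9]
width: 0.121
grasp_force: 60.1
```

>>> {"op": "apply_moves", "data": {
  "commands": [
    [[0, 0.4, -0.97, 0, 0, 0], [0, 0.3, -0.97, 0, 0, 0], [0, 0, 0, 0, 0, 0]]
  ]
}}

```text
time_s: 15.4
tool_pos: [0.6195, -0.1711, 0.1271]
tool_rot: [2.894, -0.003, 1.338]
wrist_force: [-11.1, 2.4, -7.2]
width: 0.127
grasp_force: 60.0
```

>>> {"op": "apply_moves", "data": {
  "commands": [
    [[0, 0.3, -0.97, 0, 0, 0], [0, 0.3, -0.97, 0, 0, 0], [0, 0.3, -0.97, 0, 0, 0], [0, 0, 0, 0, 0, 0]]
  ]
}}

```text
time_s: 15.9
tool_pos: [0.6196, -0.171, 0.1301]
tool_rot: [2.894, -0.003, 1.338]
wrist_force: [-12.4, 1.8, -8.2]
width: 0.127
grasp_force: 60.1
```

>>> {"op": "apply_moves", "data": {
  "commands": [
    [[0, 0.25, -0.97, 0, 0, 0], [0, 0.25, -0.97, 0, 0, 0], [0, 0.25, -0.97, 0, 0, 0], [0, 0, 0, 0, 0, 0]]
  ]
}}

```text
time_s: 16.4
tool_pos: [0.6301, -0.175, 0.1421]
tool_rot: [2.865, 0.0, 1.336]
wrist_force: [0.1, 0.2, -1.3]
width: 0.126
grasp_force: 60.2
```

>>> {"op": "apply_moves", "data": {
  "commands": [
    [[0, 4, -14, 0, 0, 0], [0, 6, -21, 0, 0, 0], [0, 6, -21, 0, 0, 0], [0, 6, -21, 0, 0, 0], [0, 3, -10, 0, 0, 0], [0, 0, 0, 0, 0, 0]]
  ]
}}

```text
time_s: 17.15
tool_pos: [0.6309, -0.1753, 0.235]
tool_rot: [2.864, 0.001, 1.337]
wrist_force: [-0.2, 0.9, -0.9]
width: 0.129
grasp_force: 60.1
```

```bash
python3 - <<'E'
from h import *
s,T=cur();print(s["wrist_force"],s["tool_rot"],s["tool_pos"])
from workcell import grab_frame
# target: bin_mid over tile centre; tool-y = box x dir of bin; mid is 18mm on -y tool side of TCP
p,d=grab_frame("side");cv2.imwrite("pics/s6.png",cv2.resize(p[60:260,200:420],None,fx=2.7,fy=2.7))
p,d=grab_frame("wrist");np.savez("w6.npz",p=p,d=d,T=T)
c=np.array([.5363,.2577]);phi=0.39  # bin +x direction
e=np.array([np.cos(phi),np.sin(phi)]);t=c+.018*e;print("TCP target",t)
rows(s["tool_pos"],s["tool_rot"],[*t,.23],[np.pi,0,phi+np.pi/2],12)
E
```

```text
[-0.15900184  0.90207031 -0.91114893] [2.86391363e+00 7.52990072e-04 1.33679176e+00] [ 0.6309299  -0.17528861  0.23499466]
TCP target [0.55294836 0.26454339]
[34.0, -14.0, -4.0, 0.022, 0.007, -0.052]
[35.0, -13.0, -3.0, 0.022, 0.007, -0.052]
[35.0, -11.0, -3.0, 0.022, 0.007, -0.052]
[36.0, -9.0, -2.0, 0.022, 0.007, -0.052]
[36.0, -7.0, -2.0, 0.022, 0.007, -0.052]
[37.0, -5.0, -1.0, 0.022, 0.007, -0.052]
[37.0, -4.0, -1.0, 0.022, 0.007, -0.052]
[37.0, -2.0, -1.0, 0.022, 0.007, -0.052]
[37.0, 0.0, -0.0, 0.022, 0.007, -0.052]
[37.0, 2.0, -0.0, 0.022, 0.007, -0.052]
[37.0, 4.0, 0.0, 0.022, 0.007, -0.052]
[37.0, 6.0, 0.0, 0.022, 0.007, -0.052]
```

View pics/s6.png

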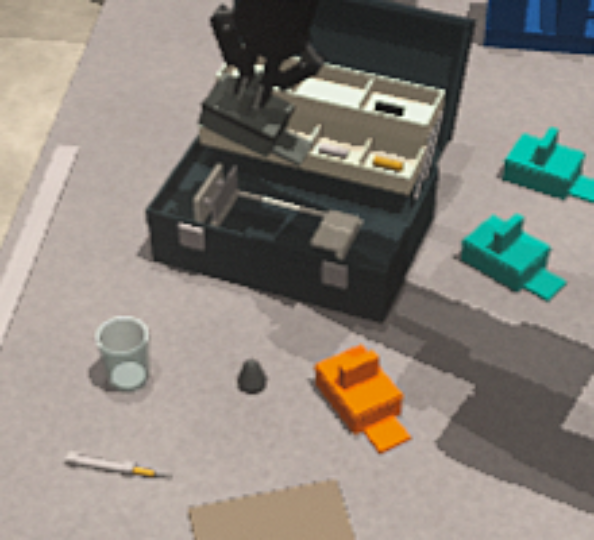

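The bin is out of the box and held, and everything else is in place. Carrying it to the tile.

>>> {"op": "apply_moves", "data": {
  "commands": [
    [[34, -14, -4, 0.022, 0.007, -0.052], [35, -13, -3, 0.022, 0.007, -0.052], [35, -11, -3, 0.022, 0.007, -0.052], [36, -9, -2, 0.022, 0.007, -0.052], [36, -7, -2, 0.022, 0.007, -0.052], [37, -5, -1, 0.022, 0.007, -0.052], [37, -4, -1, 0.022, 0.007, -0.052], [37, -2, -1, 0.022, 0.007, -0.052], [37, 0, 0, 0.022, 0.007, -0.052], [37, 2, 0, 0.022, 0.007, -0.052]]
  ]
}}

```text
time_s: 18.5
tool_pos: [0.5623, 0.1912, 0.2274]
tool_rot: [3.1, 0.013, 1.862]
wrist_force: [0.4, -0.1, -0.8]
width: 0.129
grasp_force: 60.2
```

>>> {"op": "apply_moves", "data": {
  "commands": [
    [[37, 4, 0, 0.022, 0.007, -0.052], [37, 6, 0, 0.022, 0.007, -0.052], [0, 0, 0, 0, 0, 0], [0, 0, 0, 0, 0, 0], [0, 0, 0, 0, 0, 0]]
  ]
}}

```text
time_s: 19.12
tool_pos: [0.5498, 0.2625, 0.228]
tool_rot: [-3.14, 0.002, 1.963]
wrist_force: [0.7, -0.4, -1.5]
width: 0.131
grasp_force: 60.2
```

```bash
python3 - <<'E'
from h import *
from workcell import grab_frame
s,T=cur();print(s["wrist_force"],s["tool_rot"],s["tool_pos"])
p,d=grab_frame("wrist");np.savez("w7.npz",p=p,d=d,T=T)
v,u=np.mgrid[100:400,60:580];px=np.c_[u.ravel(),v.ravel()];dd=d[px[:,1],px[:,0]]
X=pts("wrist",px,dd,np.eye(4))*1000  # tool frame
z=X[:,2]
# bin main top expected at tool z ~ +3.6, y within +-43
m=(dd>0)&(abs(z-4)<14)&(abs(X[:,1])<50)&(X[:,0]>6)&(X[:,0]<30)
q=X[m];A=np.c_[q[:,1],q[:,0],np.ones(len(q))];k=np.ones(len(q),bool)
for _ in range(5):
    c=np.linalg.lstsq(A[k],q[k,2],rcond=None)[0];k=abs(A@c-q[:,2])<2.5
print("bin top plane: dz/dy,dz/dx,z0",c.round(4),k.sum(),"y range",np.percentile(q[k,1],[1,99]).round(1),"x max",q[k,0].max())
# tile by colour
h=cv2.cvtColor(p,cv2.COLOR_BGR2HSV)[px[:,1],px[:,0]]
W=plane("wrist",px,.006,T)
c1=((h[:,1]>40)&(h[:,1]<80)&(h[:,0]<22)&(z>80))
im=np.zeros(d.shape,np.uint8);im[px[c1,1],px[c1,0]]=255
cv2.imwrite("pics/w7.png",np.hstack([cv2.resize(p,(400,250)),cv2.resize(cv2.cvtColor(im,8),(400,250))]))
E
```

```text
[ 0.74079675 -0.44951854 -1.53347735] [-3.14019774e+00  1.91354973e-03  1.96314709e+00] [0.54983392 0.26245317 0.22800159]
bin top plane: dz/dy,dz/dx,z0 [-1.0000e-04  8.1000e-03  3.6806e+00] 8369 y range [-41.8  42.4] x max 29.999321277491912
```

View pics/w7.png

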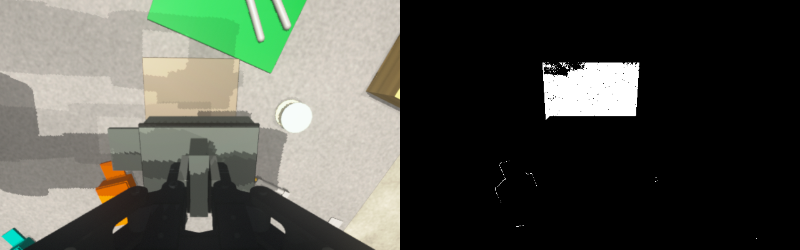

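The bin is held level and square above the tile (tile edges at x≈143–238 in the half-size view). Refining the tile centre once.

```bash
python3 - <<'E'
from h import *
a=np.load("w7.npz");T=a["T"]
W=plane("wrist",[(229,100),(381,100),(230,150),(379,150),(229,93),(381,93)],.006,T)
Tl=(np.c_[W,np.ones(6)]@np.linalg.inv(T).T)[:,:2]*1000;print(Tl.round(1))
c=np.array([.5363,.2577,.006,1]);print("tile centre top-cam in tool",(np.linalg.inv(T)@c)[:2]*1000,"bin_mid in tool: 0,-18")
E
```

```text
[[ 73.9 -90.7]
 [ 74.   64.7]
 [ 22.7 -93.3]
 [ 22.8  65.2]
 [ 80.8 -90.3]
 [ 80.8  64.4]]
tile centre top-cam in tool [  1.2076742  -14.01325758] bin_mid in tool: 0,-18
```

>>> {"op": "apply_moves", "data": {
  "commands": [
    [[1, 4, 30, 0, 0, 0], [0, 0, 40, 0, 0, 0], [0, 0, 40, 0, 0, 0], [0, 0, 30, 0, 0, 0], [0, 0, 20, 0, 0, 0], [0, 0, 12, 0, 0, 0], [0, 0, 6, 0, 0, 0], [0, 0, 0, 0, 0, 0], [0, 0, 0, 0, 0, 0]]
  ]
}}

```text
time_s: 20.3
tool_pos: [0.5541, 0.2661, 0.0518]
tool_rot: [3.14, 0.002, 1.965]
wrist_force: [-0.1, -1.0, -0.9]
width: 0.122
grasp_force: 60.1
```

>>> {"op": "apply_moves", "data": {
  "commands": [
    [[0, -1, 3, 0, 0, 0], [0, 0, 2.5, 0, 0, 0], [0, 0, 1, 0, 0, 0], [0, 0, 0.7, 0, 0, 0], [0, 0, 0, 0, 0, 0], [0, 0, 0, 0, 0, 0]]
  ]
}}

```text
time_s: 21.05
tool_pos: [0.5522, 0.2653, 0.0436]
tool_rot: [-3.141, 0.002, 1.965]
wrist_force: [-2.0, -0.5, 3.4]
width: 0.129
grasp_force: 60.7
```

>>> {"op": "apply_moves", "data": {
  "commands": [
    [[0, 0, 0.6, 0, 0, 0], [0, 0, 0.4, 0, 0, 0], [0, 0, 0, 0, 0, 0], [0, 0, 0, 0, 0, 0]]
  ]
}}

```text
time_s: 21.55
tool_pos: [0.5523, 0.2653, 0.0436]
tool_rot: [-3.141, 0.002, 1.965]
wrist_force: [-3.6, -2.3, 7.3]
width: 0.128
grasp_force: 61.7
```

Down on the tile. Release: back off the press slightly, open, rise.

>>> {"op": "apply_moves", "data": {
  "commands": [
    [[0, 0.3, -0.7, 0, 0, 0], [0, 0, 0, 0, 0, 0]]
  ]
}}

```text
time_s: 21.8
tool_pos: [0.5527, 0.2655, 0.0436]
tool_rot: [-3.141, 0.002, 1.965]
wrist_force: [-3.0, -2.0, 4.9]
width: 0.125
grasp_force: 61.2
```

>>> {"op": "apply_moves", "data": {
  "commands": [
    [[0, 0, 0, 0, 0, 0], [0, 0, 0, 0, 0, 0], [0, 0, 0, 0, 0, 0], [0, 0, 0, 0, 0, 0], [0, 0, 0, 0, 0, 0]]
  ],
  "jaw": 45
}}

```text
time_s: 22.42
tool_pos: [0.5525, 0.2655, 0.0429]
tool_rot: [-3.141, 0.002, 1.965]
wrist_force: [0.5, 0.2, 0.2]
width: 0.524
grasp_force: 0.0
```

>>> {"op": "apply_moves", "data": {
  "commands": [
    [[0, 0, -10, 0, 0, 0], [0, 0, -20, 0, 0, 0], [0, 0, -40, 0, 0, 0], [0, 0, -40, 0, 0, 0], [0, 0, -40, 0, 0, 0], [0, 0, 0, 0, 0, 0], [0, 0, 0, 0, 0, 0]]
  ]
}}

```text
time_s: 23.3
tool_pos: [0.5524, 0.2657, 0.1937]
tool_rot: [3.141, 0.002, 1.965]
wrist_force: [-1.2, 0.1, -0.2]
width: 0.525
grasp_force: 0.0
```

```bash
python3 - <<'E'
from h import *
from workcell import grab_frame
s,T=cur();print(s["wrist_force"],s["tool_pos"])
p,d=grab_frame("wrist");p2,_=grab_frame("side");cv2.imwrite("pics/f.png",np.hstack([cv2.resize(p,(400,250)),cv2.resize(p2,(400,250))]))
v,u=np.mgrid[60:400,60:580];px=np.c_[u.ravel(),v.ravel()];dd=d[px[:,1],px[:,0]]
X=pts("wrist",px,dd,T);m=(abs(X[:,2]-.04)<.005)&(np.hypot(X[:,0]-.553,X[:,1]-.265)<.06);q=X[m]
r=cv2.minAreaRect(np.float32(q[:,:2]*1000));print(r,np.linalg.lstsq(np.c_[q[:,:2],np.ones(len(q))],q[:,2],rcond=None)[0])
E
```

```text
[-1.24665     0.1495759  -0.15947261] [0.55241687 0.26570567 0.19369965]
((552.7127075195312, 265.44598388671875), (89.13739776611328, 62.010467529296875), 22.562286376953125) [ 0.00245367 -0.00605315  0.03984181]
```

View pics/f.png

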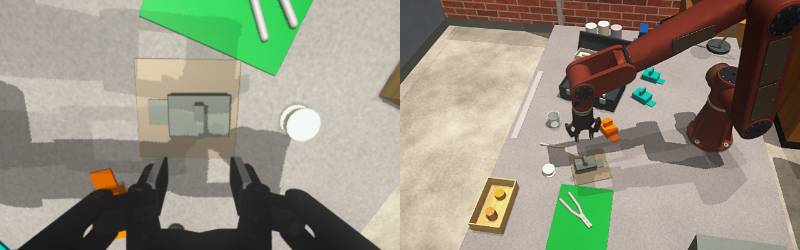

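The bin stands flat in the middle of the tile, and the gripper is clear of it.

```bash
python3 -c "
from workcell import env
print(env.job_done())"
```

```text
the job is handed in; nothing more can be done
None
```

The grey bin was taken out of its cradle as asked and set down flat in the middle of the tile; the job was handed in at about 23 s, peak force read against the box was about 15 N (limit 18 N), and the bin sprang about 1 cm forward as its heel cleared the backstop top.

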